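# Clear the armrest pad off the toolbox and hold the lid half open

## Robot

A 6-joint arm with a two-finger parallel gripper is mounted at the origin on the work surface. World frame = base frame: x ahead of the robot, y to its left, z up, the work surface at z = 0. Lengths are in m, angles in rad, forces in N, time in s.
With the tool pointing down it reaches from about 0.35 to 0.95 m from the base axis. Payload 17.4 kg.
Tool frame: the origin (TCP) lies at the very end of the fingers, on their centre line; the grasp point (between the pads) lies 19 mm behind it (ctrl.hold_point_z is the x of the grasp point in the tool frame, in m); x points along the fingers, y is the direction in which the jaws open and shut, and the axes are right-handed (so a half turn about x gives the same grasp; the last joint's range is limited). The gripper opens to 93 mm and grips with 3 to 60 N. Pads are 15 mm wide; open, the fingers measure 128 mm over their backs; the gripper's body (75 mm by 188 mm) begins 65 mm behind the grasp point.
Start: joints at [1.169, 0.116, 1.442, -0, 1.584, -0.038], TCP at [0.24, 0.631, 0.195] pointing down, gripper open.
Joint ranges: [-2.83, 2.83], [-0.83, 2.19], [0.07, 2.5], [-1.14, 4.28], [0.01, 3], [-2.97, 2.97]. Speed limits (rad/s): [1.89, 1.89, 2.22, 3.14, 3.14, 3.14].

## Interface

Orientations are given as a unit quaternion [x, y, z, w].
In Python, from workcell import ctrl gives the robot as it stands. The module is installed in compiled form; this text tells all that it offers.
- The arm moves only by the tool servo_tool, never from a script. Its argument "increments" is a list of rows, each a list of 7 numbers: the turn, a rotation vector about the world's x, y, z in degrees, then the shift along the world's x, y, z in cm, then the opening, from 0 (shut) to 1 (fully open). A call has 1 to 12 rows; each row is the pose to reach, as a shift and turn from the pose measured when the call began; what a row does not reach only later rows make up. A row lasts 1/12 s, in which the tool goes at most 41.7 mm and 7.16 degrees, less where a joint would pass 70% of its speed; a pose out of reach is approached as far as the arm can. A call with a gripper value outside its range is refused whole. The fingers move at their own pace and stop on an object; the grip force is fixed at half the most. Time passes only in rows, so rows that repeat a pose let the fingers close. It gives the time, the measured TCP pose, the force and the opening at its end, in the units of the state.
- ctrl.sense(): the state, without advancing time (a new reading comes with each control period).
- ctrl.read_camera(name): name is "scene" or "top" or "wrist"; returns the picture (420x560x3 uint8, red, green, blue); there is no depth.
- ctrl.camera_info(name): a dict with "fx", "fy", "cx", "cy" (pixels), "R" (3x3) and "t" (3): a world point X has camera coordinates R X + t. Camera axes: x right, y down, z forward; pixel columns grow to the right and rows downward; lengths in m; the calibration is good to about 2 mm. A picture is of the moment at which its call begins: read the wrist's pose just before it. camera_info takes no time and is no camera call; for the wrist camera it gives the pose at the moment of the call.
- ctrl.finish_job(): hands the job in, once; it reports no verdict.
Trained networks look in the newest picture that a camera, given by its name, has taken for a name from the list of things; names that differ only in an ending like _2 or _b are one class to them, and where a whole thing is asked for, a point or a joint stands for the part that bears it (a point fixed in the world has none). Each returns a list of dicts, best first, with "p" (0 to 1); they miss things now and then, are a little off and sometimes report something else, mostly with a low value. They report only what shows in the picture. A call takes as long as a camera call.
- ctrl.recognise(camera, thing): "point" ([x, y, z] in m, in world coordinates, good to about 4 mm: the middle of the surface that is visible of it).
- ctrl.regions_of(camera, thing): "region" (420x560 bool, what is visible of it).
The state is a dict: "time_s": time; "joints": joint angles; "dq": joint speeds; "effort": joint torques, N m; "tcp_pos": TCP position; "orientation": TCP orientation; "contact_force": force on the tool from outside, world axes, zero at the start; "torque": the same for the moment, N m; "opening": opening from 0.0 (shut) to 1.0 (fully open).
Only numpy, scipy, OpenCV 4.12 (cv2) and the standard library are available. Lean on these libraries where they do the work, as an engineer would, in place of code of your own. Each camera call takes 0.05 s, during which the arm holds its last target.

## Task

Take the black armrest pad off the blue toolbox's lid and lay it flat inside the red crate, before the lid is lifted at all. Then lift the unlatched lid (the yellow block on it is its grip) and hold it open with the gripper at 50 degrees (within 7 degrees) so that I can reach in for the casters: it has no stay and falls shut, so finish while still holding it there, steady. Leave the carton, the tape roll and the loose caster where they are.

Things in the scene. Friction and masses are not known exactly. Their poses are not given: they have to be found in the camera images.
- lid (a joint): opening angle of the toolbox lid, rad: 0 shut, positive as its front edge rises, 50 degrees = 0.873, stop at 1.4. It swings freely and falls shut by its weight (0.48 to 0.78 kg) from any angle; lifting it at the yellow grip takes about 3 to 5 N. The lid is a blue plate 220 (toolbox x) x 300 (y) x 6 mm on the toolbox
- lid_grip (a point): grip point in the lid's yellow upright block at the middle of its front edge: block 24 x 24 mm, 44 mm tall; the point is 28 mm above the lid's top face, 16 mm below the block's top; lid shut, 188 mm in front of and 34 mm above the hinge axis. Axes turn with the lid: x to the hinge, y along the hinge, z out of the lid. Pinched on its y faces it can turn between the pads as the lid swings
- lid_hinge (a point): point on the hinge axis, at the middle of the lid's far edge on its underside, 130 mm above the table. The hinge axis is horizontal along this point's y; the lid's front edge rises by turning about +y. Axes turn with the lid
- toolbox: blue steel toolbox, fixed, 220 (x) x 300 (y) x 130 mm high, open below its lid; origin at the centre of its underside. Its x points from the front (yellow grip side, towards the robot) to the hinge side, y along the hinge, z up. It may stand to the left or to the right
- pad_center (a point): centre of the loose black armrest pad with a grey top panel, a slab 55 (x) x 190 (y) x 28 mm (z) with rounded edges, 0.15 to 0.3 kg, at the start lying flat on the toolbox lid behind the yellow grip. Axes: x across its width, y along its length, z up through its grey top; it is 14 mm above what it lies on
- pad: the same armrest pad; origin at the centre of its underside, axes as pad_center
- crate: red shallow open crate, fixed and empty, 300 (x) x 200 (y) x 60 mm high outside, walls and floor 5 mm thick; origin at the centre of its underside, x along its length, z up. It may stand to the left or to the right
- carton: bystander, brown carton 90 x 120 x 70 mm; origin at the centre of its underside. Not to be moved
- tape: bystander, orange tape roll lying flat, 90 mm across, 48 mm high; origin at the centre of its underside. Not to be moved
- caster: bystander, grey chair caster lying on its side, 50 mm across, 50 mm high with a 30 mm steel stem; origin at the centre of its underside. Not to be moved

How it is judged:
On the way, in this order (a step that is already met when the one before it is completed fails the run):
1. the pad lies flat and let go inside the crate, the lid still shut (x of pad_center in the frame of crate between -0.13 and 0.13 m and y of pad_center in the frame of crate between -0.085 and 0.085 m and z of pad_center in the frame of crate below 0.028 m and contact force between the fingers and pad below 0.05 N and linear speed of pad below 0.03 m/s and value of joint lid below 0.1 rad), for 0.2 s.
2. the fingers hold the lid open at 50 degrees (value of joint lid between 0.751 and 0.995 rad and velocity of joint lid between -0.1 and 0.1 rad/s and contact force between the fingers and lid above 0.5 N), for 0.3 s.
At the end, for the whole second after the job is handed in: the lid stands at 0.873 rad (50 degrees) within 0.122 rad (7 degrees), steady (under 0.1 rad/s), the fingers bearing on it with over 0.5 N; the pad lies flat on the crate's floor, at rest and not touched by the fingers (all of step 2 and x of pad_center in the frame of crate between -0.13 and 0.13 m and y of pad_center in the frame of crate between -0.085 and 0.085 m and z of pad_center in the frame of crate below 0.028 m and contact force between the fingers and pad below 0.05 N and linear speed of pad below 0.03 m/s); the arm keeps its last pose, push and grip.
It fails at once if the lid is lifted (over 0.15 rad) before the pad is in the crate (value of joint lid above 0.15 rad and not (x of pad_center in the frame of crate between -0.13 and 0.13 m and y of pad_center in the frame of crate between -0.085 and 0.085 m)).
It fails at once if the carton is moved (over 30 mm) (distance of carton from where it was at the start of the episode above 0.03 m).
It fails at once if the tape is moved (over 30 mm) (distance of tape from where it was at the start of the episode above 0.03 m).
It fails at once if the caster is moved (over 30 mm) (distance of caster from where it was at the start of the episode above 0.03 m).
It also fails if it takes over 58 s, if anything falls off the work surface, if the arm or the gripper's body presses on something with over 40 N, if the wrist force passes 120 N, or if a joint passes its speed limit or range.

## Working session

There is one attempt and no reset: what is moved stays moved. The work goes in short steps, Python scripts to look and compute and a tool call to move; the robot and the scene stay as the last step left them, time stands still between calls to the robot, and variables do not carry over. Pictures are saved under pics/ and viewed, and the job is handed in when it is done.

Besides the shell and the picture viewer there is one more tool, called after "Call:" as name([rows], argument=value, ...), one row to a line, values as JSON. servo_tool: Moves the arm, as the interface text tells. Its arguments: {"type":"object","properties":{"increments":{"type":"array","items":{"type":"array","items":{"type":"number"}}}},"required":["increments"]}

```bash
mkdir -p pics
python3 - <<'E'
from workcell import ctrl
import cv2
s=ctrl.sense(); print(s['time_s'],s['tcp_pos'],s['orientation'],s['opening'],ctrl.hold_point_z)
for c in ['scene','top']:
    im=ctrl.read_camera(c); cv2.imwrite(f'pics/{c}0.png',im[:,:,::-1])
    for n in ['lid_grip','pad','crate','lid','carton','tape','caster']:
        try:
            r=ctrl.recognise(c,n); print(c,n,[(x['point'],round(x['p'],2)) for x in r[:2]])
        except Exception as e: print(n,e)
print(ctrl.sense()['time_s'])
E
```

```text
0.0 [0.24010539 0.6305851  0.19447555] [ 0.12750364  0.6955313  -0.12833784  0.6953477 ] 0.9998532650672363 -0.0188
scene lid_grip [([0.5387, -0.1514, 0.1362], 0.71)]
scene pad [([0.592, -0.1631, 0.1625], 0.66)]
scene crate [([0.5703, 0.1911, 0.0133], 0.83), ([0.7917, -0.011, 0.0323], 0.5)]
scene lid [([0.5354, -0.149, 0.1352], 0.85), ([0.593, -0.1634, 0.1617], 0.65)]
scene carton [([0.3854, -0.5121, 0.0705], 0.8)]
scene tape [([0.7929, -0.0104, 0.033], 0.59)]
scene caster [([0.5039, 0.5225, 0.0411], 0.78), ([0.5378, -0.1528, 0.1332], 0.24)]
top lid_grip []
top pad []
top crate [([0.5635, 0.195, 0.0024], 0.68), ([0.5271, -0.1825, 0.1395], 0.53)]
top lid [([0.5259, -0.1807, 0.138], 0.88), ([0.566, 0.1926, 0.0023], 0.3)]
top carton [([0.3822, -0.5031, 0.064], 0.84), ([0.5246, -0.1813, 0.1342], 0.57)]
top tape [([0.7897, -0.0323, 0.0475], 0.7)]
top caster [([0.4945, 0.5083, 0.0515], 0.81)]
0.8
```

View pics/scene0.png

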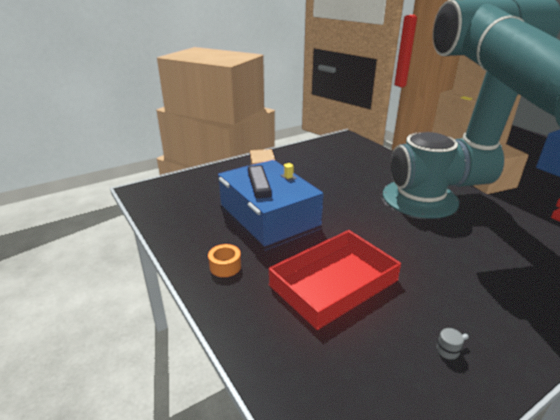

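View pics/top0.png

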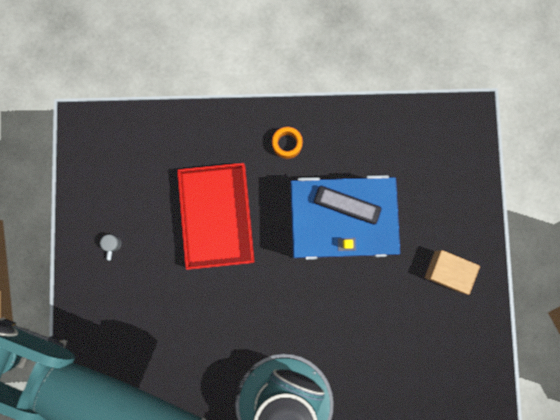

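The top view shows the lid at about (293–398, 178–257), the grip at (348, 244), the pad from (315, 188) to (381, 222) and the crate at (180–252, 165–268). The scene view agrees. Next I'll measure by segmenting and back-projecting onto known heights.

```bash
cat > h.py <<'E'
import numpy as np,cv2
from workcell import ctrl
def bp(ci,uv,z):
    uv=np.atleast_2d(np.array(uv,float)); R=np.array(ci['R']);t=np.array(ci['t'])
    d=np.c_[(uv[:,0]-ci['cx'])/ci['fx'],(uv[:,1]-ci['cy'])/ci['fy'],np.ones(len(uv))]@R
    c=-R.T@t
    return c+d*((z-c[2])/d[:,2])[:,None]
def pj(ci,X):
    p=np.atleast_2d(X)@np.array(ci['R']).T+ci['t']
    return np.c_[p[:,0]/p[:,2]*ci['fx']+ci['cx'],p[:,1]/p[:,2]*ci['fy']+ci['cy']]
def big(m):
    n,l,s,c=cv2.connectedComponentsWithStats(m.astype(np.uint8)); return l==1+np.argmax(s[1:,4])
def rect(ci,m,z):
    cs,_=cv2.findContours(m.astype(np.uint8),cv2.RETR_EXTERNAL,cv2.CHAIN_APPROX_NONE)
    c=max(cs,key=cv2.contourArea)[:,0,:]
    X=bp(ci,c,z)[:,:2]
    (cx,cy),(w,h),a=cv2.minAreaRect((X*1000).astype(np.float32))
    return np.round([cx,cy,w,h,a],1)
E
python3 - <<'E'
from h import *
im=cv2.imread('pics/top0.png'); hsv=cv2.cvtColor(im,cv2.COLOR_BGR2HSV).astype(int); H,S,V=[hsv[...,i] for i in range(3)]
ci=ctrl.camera_info('top'); print({k:np.round(v,4).tolist() for k,v in ci.items()})
roi=np.zeros(H.shape,bool); roi[170:265,285:405]=1
blue=big((H>95)&(H<125)&(S>120)&roi); 
fill=cv2.morphologyEx(blue.astype(np.uint8),cv2.MORPH_CLOSE,np.ones((9,9)))
print('lid',rect(ci,fill,.136))
y=big((H>20)&(H<35)&(S>150)&roi); print('yel',rect(ci,y,.180), np.argwhere(y).mean(0)[::-1], bp(ci,np.argwhere(y).mean(0)[::-1],.18))
pad=big((S<90)&roi&(np.indices(H.shape)[0]>182)&(np.indices(H.shape)[0]<228)); print('grey+black pad',rect(ci,pad,.164),pad.sum())
grey=big((S<70)&(V>70)&roi&(np.indices(H.shape)[0]>182)&(np.indices(H.shape)[0]<228)); print('panel',rect(ci,grey,.164),grey.sum())
red=big(((H<8)|(H>172))&(S>120)&(V>60)&(np.indices(H.shape)[1]<270)); print('crate',rect(ci,red,.06))
big2=cv2.resize(im[160:270,170:410],None,fx=3.3,fy=3.3,interpolation=cv2.INTER_CUBIC); cv2.imwrite('pics/z1.png',big2)
E
```

```text
{'fx': 542.5869, 'fy': 542.5869, 'cx': 277.0237, 'cy': 202.5895, 'R': [[-0.0257, -0.9997, 0.0033], [-0.9938, 0.0252, -0.1082], [0.108, -0.0061, -0.9941]], 't': [0.017, 0.602, 1.6254]}
lid [ 5.461e+02 -1.896e+02  2.242e+02  3.081e+02  5.000e-01]
yel [ 467.7 -189.1   25.1   19.3   88.5] [347.5 243.5] [[ 0.4676814  -0.18907589  0.18      ]]
grey+black pad [ 577.  -194.2  184.6   50.8   68.7] 1166
panel [ 578.5 -197.   178.8   45.8   68.4] 989
crate [566.1 188.5 306.  208.4   4.4]
```

View pics/z1.png

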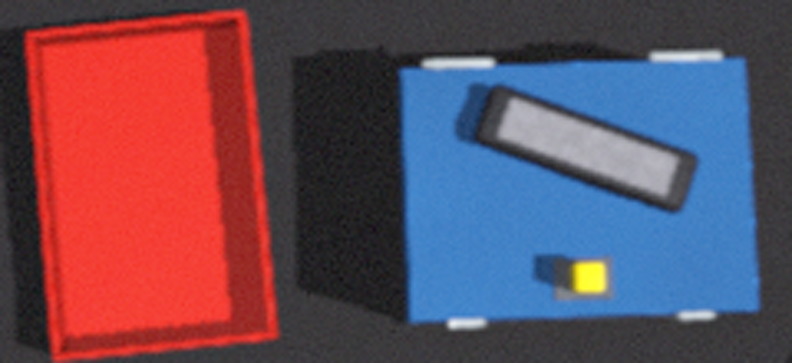

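Measured sizes and offsets agree with the given ones: the lid is 224×308 mm, and the grip is 78 mm in front of the box centre. Now the tool yaw.

Run:
```python
from h import *
from scipy.spatial.transform import Rotation as R
s=ctrl.sense(); M=R.from_quat(s['orientation']).as_matrix(); print(np.round(M,3), 'yaw of y',np.degrees(np.arctan2(M[1,1],M[0,1])))
```

```text
[[-0.     0.356  0.935]
 [-0.     0.935 -0.356]
 [-1.    -0.    -0.   ]] yaw of y 69.15656758372114
```

Call:
servo_tool([
  [0,0,-7,0,0,4,1],
  [0,0,-14,2,-4,8,1],
  [0,0,-21,4,-8,10,1],
  [0,0,-28,6,-12,10,1],
  [0,0,-35,8,-16,10,1],
  [0,0,-42,10,-20,10,1],
  [0,0,-49,12,-24,10,1],
  [0,0,-56,14,-28,10,1],
  [0,0,-63,16,-32,10,1],
  [0,0,-70,18,-36,10,1],
  [0,0,-77,20,-40,10,1],
  [0,0,-84,22,-44,10,1],
])

```text
time_s: 1.8
tcp_pos: [0.4381, 0.2338, 0.2956]
orientation: [0.562, 0.43, -0.561, 0.43]
contact_force: [0.3, 1.4, -0.6]
opening: 1.001
```

Call:
servo_tool([
  [0,0,-6.5,1,-4,0,1],
  [0,0,-6.5,2,-8,0,1],
  [0,0,-6.5,4,-12,0,1],
  [0,0,-6.5,6,-16,0,1],
  [0,0,-6.5,8,-20,0,1],
  [0,0,-6.5,9,-24,0,1],
  [0,0,-6.5,10,-28,0,1],
  [0,0,-6.5,11,-32,0,1],
  [0,0,-6.5,11.7,-36,0,1],
  [0,0,-6.5,11.7,-38.6,0,1],
  [0,0,-6.5,11.7,-38.6,0,1],
])

```text
time_s: 2.72
tcp_pos: [0.5549, -0.1572, 0.2948]
orientation: [-0.586, -0.396, 0.586, -0.396]
contact_force: [1.0, 0.5, -0.2]
opening: 0.995
```

```bash
cat > w.py <<'E'
from h import *
from scipy.spatial.transform import Rotation as R
import sys
def st():
    s=ctrl.sense(); M=R.from_quat(s['orientation']).as_matrix()
    print('t',round(s['time_s'],2),'tcp',np.round(s['tcp_pos'],4),'yaw',round(np.degrees(np.arctan2(M[1,1],M[0,1])),2),'appr',np.round(M[:,0],3),'F',np.round(s['contact_force'],1),'op',round(s['opening'],3),'q',np.round(s['joints'],2))
E
python3 - <<'E'
from w import *
st(); ci=ctrl.camera_info('wrist'); im=ctrl.read_camera('wrist'); cv2.imwrite('pics/w1.png',im[:,:,::-1])
np.save('w1ci.npy',ci,allow_pickle=True)
for n in ['pad','lid_grip']:
    for r in ctrl.recognise('wrist',n)[:2]: print(n,r)
E
```

```text
t 2.72 tcp [ 0.5549 -0.1572  0.2948] yaw -21.91 appr [-0.001 -0.001 -1.   ] F [ 1.   0.5 -0.2] op 0.995 q [-0.32 -0.11  1.51 -0.    1.74  0.06]
pad {'point': [0.5816, -0.1823, 0.1664], 'p': 0.76}
lid_grip {'point': [0.5323, -0.137, 0.1383], 'p': 0.57}
```

View pics/w1.png

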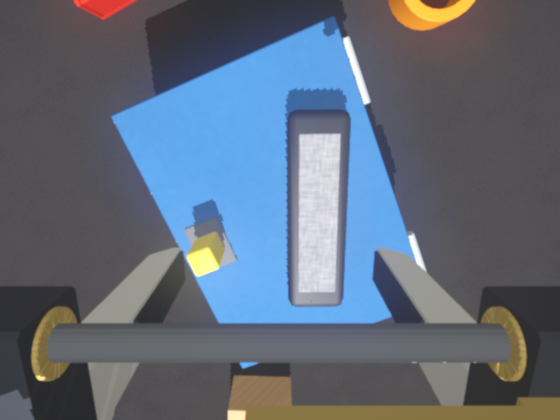

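The wrist view shows the pad at about (289–349, 110–306), nearly aligned with the fingers, and the yellow block at (207, 253). I'll refine the pad position from this picture.

Run:
```python
from w import *
ci=np.load('w1ci.npy',allow_pickle=True).item(); im=cv2.imread('pics/w1.png')
hsv=cv2.cvtColor(im,cv2.COLOR_BGR2HSV).astype(int); H,S,V=[hsv[...,i] for i in range(3)]
roi=np.zeros(H.shape,bool); roi[60:320,250:375]=1
m=big((S<100)&roi); print(rect(ci,m,.158),rect(ci,m,.150))
g=big((S<40)&(V>130)&roi); print('panel',rect(ci,g,.164))
c=[[320,133],[319,293],[298,215],[341,215]]
print(np.round(bp(ci,c,.164),4))
roi[:]=0; roi[225:280,180:230]=1
y=big((H>20)&(H<35)&(S>150)&roi); print('yel',np.round(bp(ci,np.argwhere(y).mean(0)[::-1],.18),4), rect(ci,y,.18))
lid=[[335,17],[113,118],[242,367]]; L=bp(ci,lid,.136); print(np.round(L,4),np.linalg.norm(L[0]-L[1]),np.linalg.norm(L[1]-L[2]))
```

```text
[ 580.5 -194.   187.8   53.4   68.7] [ 580.4 -196.6  192.4   54.7   68.7]
panel [ 578.2 -199.9  165.9   44.5   68.8]
[[ 0.6087 -0.1238  0.164 ]
 [ 0.5554 -0.2669  0.164 ]
 [ 0.5648 -0.1854  0.164 ]
 [ 0.6013 -0.2     0.164 ]]
yel [[ 0.4634 -0.1787  0.18  ]] [ 463.6 -178.6    5.     0.8    5.7]
[[ 0.6563 -0.0397  0.136 ]
 [ 0.4383 -0.0431  0.136 ]
 [ 0.4404 -0.3375  0.136 ]] 0.2180262970690988 0.2943675247160706
```

Call:
servo_tool([
  [0,0,0.6,2.5,-3.9,0,1],
  [0,0,0.6,2.5,-3.9,-3,1],
  [0,0,0.6,2.5,-3.9,-6,1],
  [0,0,0.6,2.5,-3.9,-9,1],
  [0,0,0.6,2.5,-3.9,-12,1],
  [0,0,0.6,2.5,-3.9,-14,1],
  [0,0,0.6,2.5,-3.9,-15.2,1],
  [0,0,0.6,2.5,-3.9,-15.2,1],
])

```text
time_s: 3.53
tcp_pos: [0.5793, -0.1898, 0.1413]
orientation: [-0.583, -0.401, 0.583, -0.399]
contact_force: [0.4, 0.6, -0.1]
opening: 1.001
```

Run:
```python
from w import *
st(); im=ctrl.read_camera('wrist'); cv2.imwrite('pics/w2.png',im[:,:,::-1])
```

```text
t 3.53 tcp [ 0.5793 -0.1898  0.1413] yaw -21.04 appr [-0.002  0.002 -1.   ] F [ 0.4  0.6 -0.1] op 1.001 q [-0.36 -0.    1.65  0.    1.49  0.01]
```

View pics/w2.png

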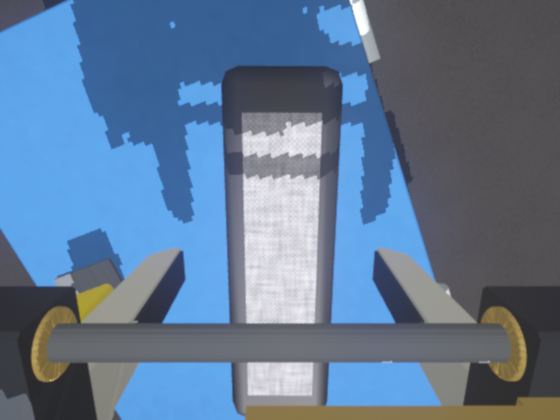

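The fingers straddle the pad with clearance on both sides, at about (225–340) between fingertips at 185 and 375. Closing.

Call:
servo_tool([
  [0,0,0,0,-0.3,0,0],
  [0,0,0,0,-0.3,0,0],
  [0,0,0,0,-0.3,0,0],
  [0,0,0,0,-0.3,0,0],
  [0,0,0,0,-0.3,0,0],
  [0,0,0,0,-0.3,0,0],
  [0,0,0,0,-0.3,0,0],
  [0,0,0,0,-0.3,0,0],
  [0,0,0,0,-0.3,0,0],
])

```text
time_s: 4.33
tcp_pos: [0.5799, -0.1932, 0.1434]
orientation: [0.583, 0.401, -0.583, 0.4]
contact_force: [-0.9, 0.2, 1.3]
opening: 0.406
```

Call:
servo_tool([
  [0,0,0,0,0,0.7,0],
  [0,0,0,0,0,2,0],
  [0,0,0,0,0,4,0],
  [0,0,0,0,0,7,0],
  [0,0,0,0,0,10,0],
  [0,0,0,0,0,12,0],
  [0,0,0,0,0,12,0],
])

```text
time_s: 4.92
tcp_pos: [0.5809, -0.1936, 0.2701]
orientation: [0.585, 0.398, -0.581, 0.402]
contact_force: [0.2, -0.5, 0.1]
opening: 0.004
```

Run:
```python
from w import *
st(); im=ctrl.read_camera('wrist'); cv2.imwrite('pics/w3.png',im[:,:,::-1])
```

```text
t 4.92 tcp [ 0.5809 -0.1936  0.2701] yaw -21.06 appr [ 0.007 -0.002 -1.   ] F [ 0.2 -0.5  0.1] op 0.004 q [-0.36 -0.03  1.48  0.    1.69  0.  ]
```

View pics/w3.png

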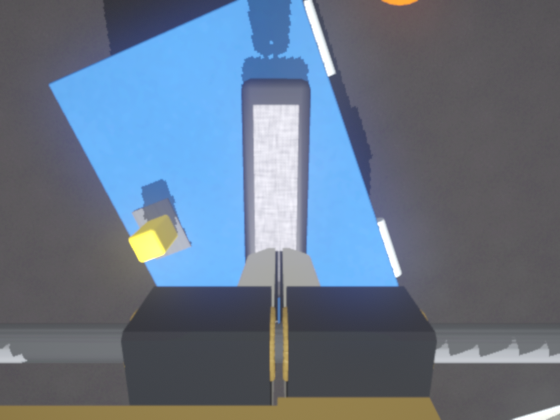

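The grip slipped off upwards: the opening went to 0 and the pad is still on the lid at (243–309, 80–255+). The fingertips were too high for the rounded edges. I'll re-open, measure again and grasp lower.

Call:
servo_tool([
  [0,0,0,0,0,2.5,1],
  [0,0,0,0,0,2.5,1],
  [0,0,0,0,0,2.5,1],
  [0,0,0,0,0,2.5,1],
  [0,0,0,0,0,2.5,1],
  [0,0,0,0,0,2.5,1],
  [0,0,0,0,0,2.5,1],
  [0,0,0,0,0,2.5,1],
])

```text
time_s: 5.63
tcp_pos: [0.5805, -0.1935, 0.2918]
orientation: [0.584, 0.399, -0.582, 0.401]
contact_force: [-0.4, -0.4, -0.1]
opening: 0.525
```

Run:
```python
from w import *
st(); ci=ctrl.camera_info('wrist'); im=ctrl.read_camera('wrist'); cv2.imwrite('pics/w4.png',im[:,:,::-1])
im=cv2.imread('pics/w4.png'); hsv=cv2.cvtColor(im,cv2.COLOR_BGR2HSV).astype(int); H,S,V=[hsv[...,i] for i in range(3)]
roi=np.zeros(H.shape,bool); roi[60:320,200:365]=1
m=big((S<100)&roi); print(rect(ci,m,.158),rect(ci,m,.150)); ys,xs=np.where(m); print(xs.min(),xs.max(),ys.min(),ys.max())
g=big((S<40)&(V>130)&roi); print('panel',rect(ci,g,.164))
im=ctrl.read_camera('scene'); cv2.imwrite('pics/s4.png',cv2.resize(im[130:290,180:340,::-1],None,fx=3.5,fy=3.5,interpolation=cv2.INTER_CUBIC))
```

```text
t 5.63 tcp [ 0.5805 -0.1935  0.2918] yaw -21.06 appr [ 0.004 -0.001 -1.   ] F [-0.4 -0.4 -0.1] op 0.525 q [-0.36 -0.03  1.44  0.    1.73  0.  ]
[ 580.9 -194.1  188.1   52.9   68.8] [ 580.2 -195.8  192.8   54.2   68.8]
246 308 81 285
panel [ 578.2 -199.7  165.1   44.8   68.9]
```

View pics/w4.png

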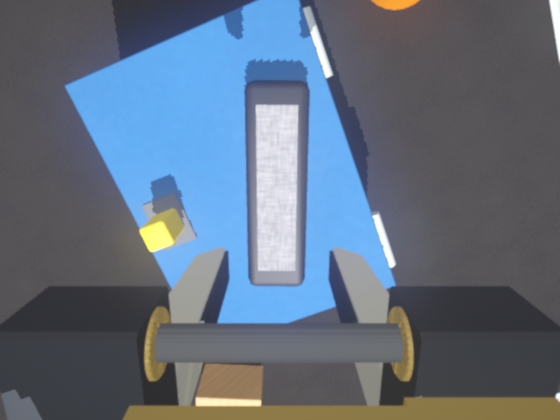

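View pics/s4.png

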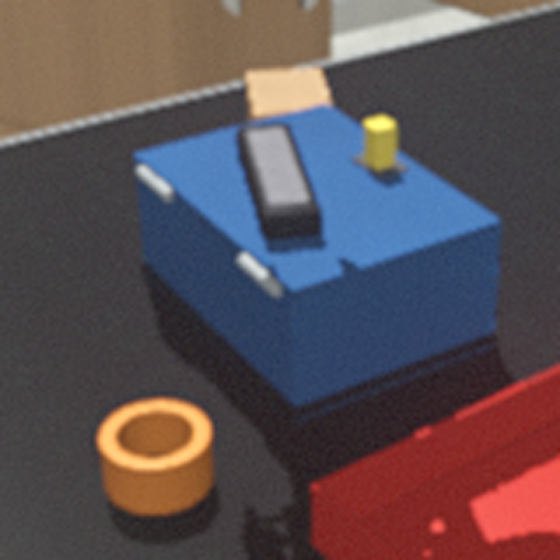

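The pad hasn't moved: centre (580, −196), yaw 68.8°. The fingers take about 1.2 s for a full stroke. This time I'll go down to just above the lid and check the opening before lifting.

Call:
servo_tool([
  [0,0,0,0,-0.3,0,1],
  [0,0,0,0,-0.3,0,1],
  [0,0,0,0,-0.3,-2,1],
  [0,0,0,0,-0.3,-4,1],
  [0,0,0,0,-0.3,-6,1],
  [0,0,0,0,-0.3,-9,1],
  [0,0,0,0,-0.3,-12,1],
  [0,0,0,0,-0.3,-14.5,1],
  [0,0,0,0,-0.3,-15.2,1],
  [0,0,0,0,-0.3,-15.4,1],
  [0,0,0,0,-0.3,-15.5,1],
  [0,0,0,0,-0.3,-15.5,1],
])

```text
time_s: 6.73
tcp_pos: [0.5812, -0.1968, 0.1389]
orientation: [0.584, 0.399, -0.581, 0.402]
contact_force: [0.4, -0.1, 0.2]
opening: 1.007
```

Run:
```python
from w import *
st()
```

```text
t 6.73 tcp [ 0.5812 -0.1968  0.1389] yaw -21.06 appr [ 0.006 -0.001 -1.   ] F [ 0.4 -0.1  0.2] op 1.007 q [-0.37 -0.    1.65  0.    1.48 -0.  ]
```

Call:
servo_tool([
  [0,0,0,0,0,-0.2,1],
  [0,0,0,0,0,-0.3,1],
  [0,0,0,0,0,-0.3,1],
])

```text
time_s: 6.98
tcp_pos: [0.5814, -0.1969, 0.1366]
orientation: [0.585, 0.398, -0.581, 0.402]
contact_force: [-0.1, -1.3, 0.2]
opening: 1.001
```

Call:
servo_tool([
  [0,0,0,0,0,0,0],
  [0,0,0,0,0,0,0],
  [0,0,0,0,0,0,0],
  [0,0,0,0,0,0,0],
  [0,0,0,0,0,0,0],
  [0,0,0,0,0,0,0],
  [0,0,0,0,0,0,0],
])

```text
time_s: 7.57
tcp_pos: [0.5813, -0.1968, 0.1365]
orientation: [0.585, 0.398, -0.581, 0.402]
contact_force: [-1.8, 0.4, 0.8]
opening: 0.585
```

Run:
```python
from w import *
st(); im=ctrl.read_camera('wrist'); cv2.imwrite('pics/w5.png',im[:,:,::-1])
```

```text
t 7.57 tcp [ 0.5813 -0.1968  0.1365] yaw -21.06 appr [ 0.007 -0.002 -1.   ] F [-1.8  0.4  0.8] op 0.585 q [-0.37  0.    1.66  0.    1.48 -0.  ]
```

View pics/w5.png

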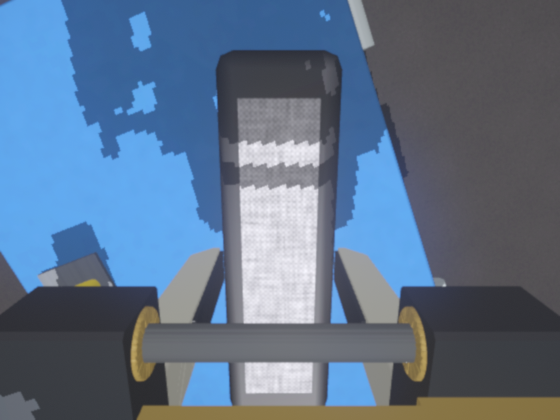

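The fingertips at (222 and 336, 250) now touch both sides of the pad, at an opening of about 54 mm. I'll let the force build.

Call:
servo_tool([
  [0,0,0,0,0,0,0],
  [0,0,0,0,0,0,0],
])

```text
time_s: 7.78
tcp_pos: [0.5813, -0.1968, 0.1365]
orientation: [0.585, 0.398, -0.581, 0.402]
contact_force: [-1.1, 0.8, 1.8]
opening: 0.587
```

Holding at 54.5 mm. Lift a little and check.

Call:
servo_tool([
  [0,0,0,0,0,0.5,0],
  [0,0,0,0,0,1.5,0],
  [0,0,0,0,0,3,0],
  [0,0,0,0,0,3,0],
])

```text
time_s: 8.12
tcp_pos: [0.5824, -0.1972, 0.1707]
orientation: [0.585, 0.397, -0.58, 0.403]
contact_force: [0.9, 0.5, -1.9]
opening: 0.588
```

Run:
```python
from w import *
st(); im=ctrl.read_camera('wrist'); cv2.imwrite('pics/w6.png',im[:,:,::-1])
```

```text
t 8.12 tcp [ 0.5824 -0.1972  0.1707] yaw -21.06 appr [ 0.011 -0.003 -1.   ] F [ 0.9  0.5 -1.9] op 0.588 q [-0.37 -0.01  1.62  0.    1.53 -0.  ]
```

View pics/w6.png

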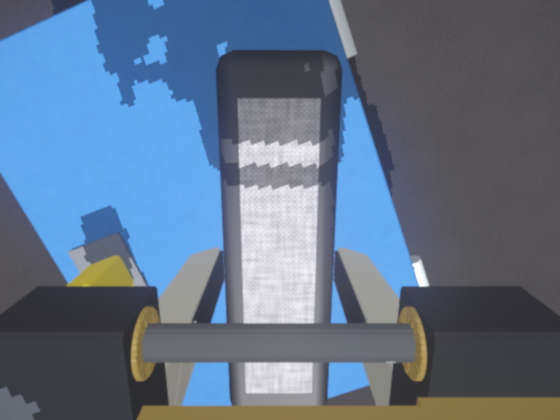

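The pad is held: it sits unchanged between the fingers while the lid recedes. Carrying it to the crate.

Call:
servo_tool([
  [0,0,0,0,0,3,0],
  [0,0,0,0,0,6,0],
  [0,0,-2,0,1,8,0],
  [0,0,-7,0,4,8,0],
  [0,0,-13,0,7.5,8,0],
  [0,0,-19,0,11,8,0],
  [0,0,-25,0,14.5,8,0],
  [0,0,-31,0,18,8,0],
  [0,0,-37,0,21.5,8,0],
  [0,0,-43,0,25,8,0],
  [0,0,-49,0,28.5,8,0],
  [0,0,-55,0,32,8,0],
])

```text
time_s: 9.17
tcp_pos: [0.5818, 0.1246, 0.2492]
orientation: [0.703, 0.08, -0.701, 0.088]
contact_force: [1.3, -0.8, -2.7]
opening: 0.58
```

Call:
servo_tool([
  [0,0,-4,-0.5,2.5,0,0],
  [0,0,-8,-1,5,0,0],
  [0,0,-10,-1.6,6.5,0,0],
  [0,0,-10,-1.6,6.5,0,0],
  [0,0,-10,-1.6,6.5,0,0],
])

```text
time_s: 9.58
tcp_pos: [0.5656, 0.1901, 0.2491]
orientation: [0.707, 0.02, -0.706, 0.027]
contact_force: [-0.2, -1.6, -2.3]
opening: 0.583
```

Run:
```python
from w import *
st(); im=ctrl.read_camera('wrist'); cv2.imwrite('pics/w7.png',im[:,:,::-1])
im=ctrl.read_camera('top'); cv2.imwrite('pics/t7.png',im[:,:,::-1])
```

```text
t 9.58 tcp [0.5656 0.1901 0.2491] yaw -86.23 appr [ 0.002 -0.01  -1.   ] F [-0.2 -1.6 -2.3] op 0.583 q [ 0.29 -0.06  1.54 -0.01  1.67  1.79]
```

View pics/w7.png

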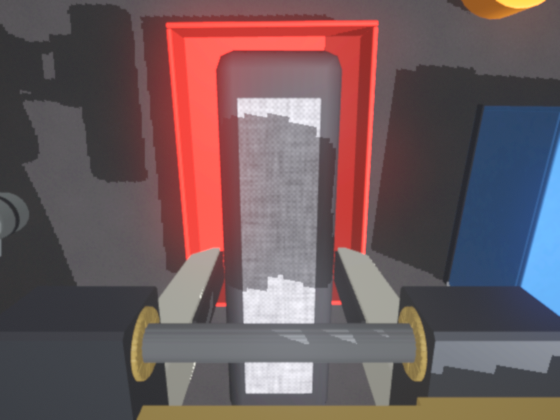

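View pics/t7.png

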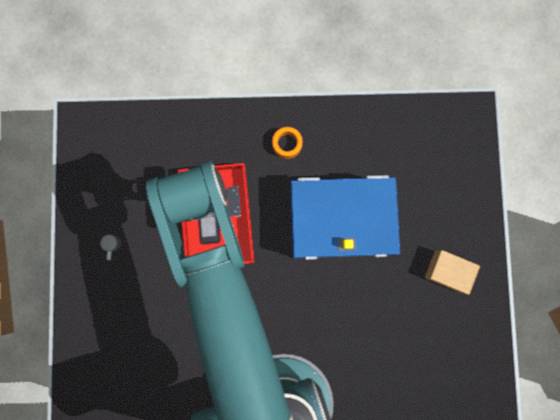

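The pad is centred over the crate and aligned with it: crate walls at 172 and 376, pad at 218–341. Lowering.

Call:
servo_tool([
  [0,0,0,0,-0.1,-3.5,0],
  [0,0,0,0,-0.1,-7,0],
  [0,0,0,0,-0.1,-10.5,0],
  [0,0,0,0,-0.1,-14,0],
  [0,0,0,0,-0.1,-17,0],
  [0,0,0,0,-0.1,-20,0],
  [0,0,0,0,-0.1,-22,0],
  [0,0,0,0,-0.1,-23.2,0],
  [0,0,0,0,-0.1,-23.9,0],
  [0,0,0,0,-0.1,-24.2,0],
  [0,0,0,0,-0.1,-24.2,0],
])

```text
time_s: 10.6
tcp_pos: [0.5664, 0.1878, 0.0077]
orientation: [0.707, 0.019, -0.706, 0.026]
contact_force: [-1.0, -0.0, -2.9]
opening: 0.579
```

Call:
servo_tool([
  [0,0,0,0,0,-0.15,0],
  [0,0,0,0,0,-0.15,0],
  [0,0,0,0,0,-0.1,0.85],
  [0,0,0,0,0,-0.1,0.85],
  [0,0,0,0,0,-0.1,0.85],
  [0,0,0,0,0,-0.1,0.85],
  [0,0,0,0,0,0,0.85],
  [0,0,0,0,0,4,0.85],
  [0,0,0,0,0,8,0.85],
  [0,0,0,0,0,12,0.85],
  [0,0,0,0,0,16,0.85],
  [0,0,0,0,0,20,0.85],
])

```text
time_s: 11.6
tcp_pos: [0.566, 0.1877, 0.2099]
orientation: [0.708, 0.019, -0.706, 0.026]
contact_force: [0.8, 1.1, -0.1]
opening: 0.851
```

Call:
servo_tool([
  [0,0,0,-1,-4,4,0.85],
  [0,0,0,-2,-8,7,0.85],
  [0,0,0,-3,-12,7,0.85],
  [0,0,0,-4,-16,7,0.85],
  [0,0,0,-5,-20,7,0.85],
  [0,0,0,-6.5,-24,7,0.85],
  [0,0,0,-8,-28,7,0.85],
  [0,0,0,-9.5,-32,7,0.85],
  [0,0,0,-10.5,-36,7,0.85],
  [0,0,0,-10.5,-38,7,0.85],
  [0,0,0,-10.5,-38,7,0.85],
])

```text
time_s: 12.52
tcp_pos: [0.4593, -0.1975, 0.28]
orientation: [0.708, 0.017, -0.706, 0.025]
contact_force: [0.5, 0.3, -0.1]
opening: 0.85
```

Run:
```python
from w import *
st(); ci=ctrl.camera_info('wrist'); im=ctrl.read_camera('wrist'); cv2.imwrite('pics/w8.png',im[:,:,::-1]); np.save('w8ci.npy',ci,allow_pickle=True)
im=ctrl.read_camera('top'); cv2.imwrite('pics/t8.png',im[:,:,::-1])
print(ctrl.recognise('top','pad')[:2],ctrl.recognise('wrist','lid_grip')[:2])
```

```text
t 12.52 tcp [ 0.4593 -0.1975  0.28  ] yaw -86.61 appr [ 0.003 -0.012 -1.   ] F [ 0.5  0.3 -0.1] op 0.85 q [-0.45 -0.28  1.68 -0.01  1.74  1.06]
[{'point': [0.5677, 0.1879, 0.0375], 'p': 0.89}] [{'point': [0.5388, -0.1896, 0.1392], 'p': 0.55}]
```

View pics/w8.png

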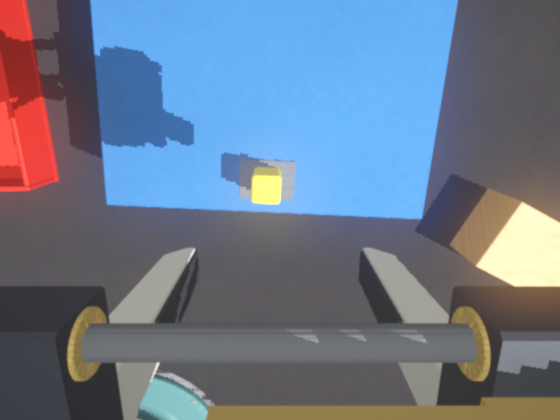

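View pics/t8.png

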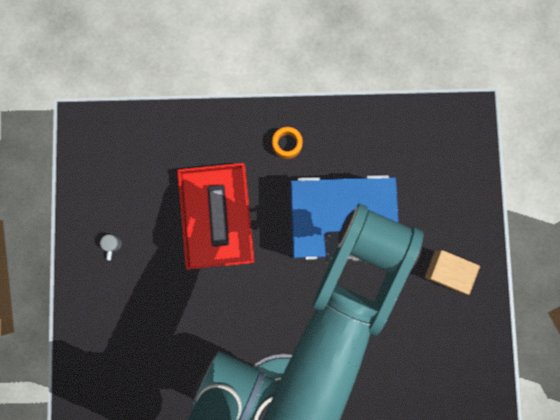

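The pad lies flat in the middle of the crate, at (210–227, 185–245) in the top view, and the lid is shut. The wrist view shows the yellow block at (267, 185) and the lid's front edge from (105, 206) to (423, 219).

Run:
```python
from w import *
ci=np.load('w8ci.npy',allow_pickle=True).item(); im=cv2.imread('pics/w8.png')
hsv=cv2.cvtColor(im,cv2.COLOR_BGR2HSV).astype(int); H,S,V=[hsv[...,i] for i in range(3)]
y=(H>20)&(H<35)&(S>150); y[:150]=0;y[220:]=0;y[:,:240]=0;y[:,300:]=0
ys,xs=np.where(y);print(xs.min(),xs.max(),ys.min(),ys.max(),y.sum())
b=(V>225)&y; print('top?',b.sum())
print('top face centre', np.round(bp(ci,[[267,185],[253,170],[282,201]],.18),4), 'ref base plate', np.round(bp(ci,[[268,180]],.136),4))
L=bp(ci,[[105,206],[423,219]],.136); print(np.round(L,4), np.degrees(np.arctan2(L[0,0]-L[1,0],L[0,1]-L[1,1])))
```

```text
Traceback (most recent call last):
ValueError: zero-size array to reduction operation minimum which has no identity
```

Run:
```python
from w import *
ci=np.load('w8ci.npy',allow_pickle=True).item(); im=cv2.imread('pics/w8.png')
print(im[185,267]); hsv=cv2.cvtColor(im,cv2.COLOR_BGR2HSV).astype(int);print(hsv[185,267])
roi=np.zeros(im.shape[:2],bool); roi[150:220,240:300]=1
y=big((im[...,2].astype(int)-im[...,0]>80)&roi)
ys,xs=np.where(y);print(xs.min(),xs.max(),ys.min(),ys.max(),y.sum())
print('top face', np.round(bp(ci,[[267,188],[253,188],[282,188],[267,175],[267,203]],.18),4))
L=bp(ci,[[105,206],[423,219]],.136); print(np.round(L,4), np.degrees(np.arctan2(L[0,0]-L[1,0],L[0,1]-L[1,1])))
```

```text
[144 255 255]
[ 30 111 255]
252 281 170 203 831
top face [[ 0.4711 -0.1905  0.18  ]
 [ 0.4705 -0.1792  0.18  ]
 [ 0.4718 -0.2026  0.18  ]
 [ 0.4818 -0.1899  0.18  ]
 [ 0.4586 -0.1911  0.18  ]]
[[ 0.4353 -0.0395  0.136 ]
 [ 0.4395 -0.3408  0.136 ]] -0.80865991721126
```

Call:
servo_tool([
  [0.7,0,-2.8,1.1,0.7,0,0.85],
  [0.7,0,-2.8,1.1,0.7,-3.5,0.85],
  [0.7,0,-2.8,1.1,0.7,-7,0.85],
  [0.7,0,-2.8,1.1,0.7,-10,0.85],
  [0.7,0,-2.8,1.1,0.7,-12.5,0.85],
  [0.7,0,-2.8,1.1,0.7,-13.5,0.85],
  [0.7,0,-2.8,1.1,0.7,-13.5,0.85],
])

```text
time_s: 13.3
tcp_pos: [0.4718, -0.1831, 0.143]
orientation: [-0.707, -0.007, 0.707, -0.005]
contact_force: [1.1, 0.8, 0.3]
opening: 0.85
```

Run:
```python
from w import *
st(); im=ctrl.read_camera('wrist'); cv2.imwrite('pics/w9.png',im[:,:,::-1])
```

```text
t 13.3 tcp [ 0.4718 -0.1831  0.143 ] yaw -89.01 appr [-0.     0.003 -1.   ] F [1.1 0.8 0.3] op 0.85 q [-0.42 -0.24  1.87  0.    1.52  1.13]
```

View pics/w9.png

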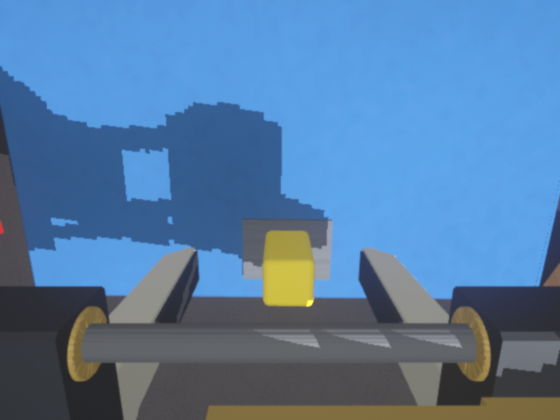

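The yellow block at (288, 268) sits between the fingers, slightly right of their centre (279). I'll shift −7 mm in y and close.

Call:
servo_tool([
  [0,0,-0.3,-0.2,-0.7,0.2,0.85],
  [0,0,-0.3,-0.2,-0.7,0.2,0.5],
  [0,0,-0.3,-0.2,-0.7,0.2,0],
  [0,0,-0.3,-0.2,-0.7,0.2,0],
  [0,0,-0.3,-0.2,-0.7,0.2,0],
  [0,0,-0.3,-0.2,-0.7,0.2,0],
  [0,0,-0.3,-0.2,-0.7,0.2,0],
  [0,0,-0.3,-0.2,-0.7,0.2,0],
  [0,0,-0.3,-0.2,-0.7,0.2,0],
  [0,0,-0.3,-0.2,-0.7,0.2,0],
  [0,0,-0.3,-0.2,-0.7,0.2,0],
  [0,0,-0.3,-0.2,-0.7,0.2,0],
])

```text
time_s: 14.35
tcp_pos: [0.4704, -0.1876, 0.147]
orientation: [0.708, 0.008, -0.707, 0.002]
contact_force: [-1.4, 25.0, 4.6]
opening: 0.252
```

Run:
```python
from w import *
st();
```

```text
t 14.35 tcp [ 0.4704 -0.1876  0.147 ] yaw -89.25 appr [ 0.001  0.009 -1.   ] F [-1.4 25.   4.6] op 0.252 q [-0.44 -0.24  1.86  0.01  1.52  1.12]
```

The block is gripped at 23.4 mm. I'll relieve the 25 N side load and compute the arc.

Call:
servo_tool([
  [0,0,0,0,0.05,0,0],
  [0,0,0,0,0.05,0,0],
])

```text
time_s: 14.52
tcp_pos: [0.4704, -0.1875, 0.147]
orientation: [0.708, 0.007, -0.707, 0.002]
contact_force: [-0.0, -3.5, 0.2]
opening: 0.253
```

```bash
cat > arc.py <<'E'
from w import *
import sys
k=0.6
def tcp(th):
    t=np.radians(th);p=k*t
    hx=.6565-.187*np.cos(t)+.035*np.sin(t); hz=.130+.187*np.sin(t)+.035*np.cos(t)
    return np.array([hx-.0188*np.sin(p), hz-.0188*np.cos(p)])
st(); s=ctrl.sense(); p=np.array(s['tcp_pos']); M=R.from_quat(s['orientation']).as_matrix()
tilt=np.degrees(np.arctan2(-M[0,0],-M[2,0])); print('tilt',tilt,'tcp(0)',tcp(0))
hold=p-.0188*M[:,0]
from math import atan2,degrees
print('est lid angle', degrees(atan2(hold[2]-.13,.6565-hold[0]))-degrees(atan2(.035,.187)), 'radius',np.hypot(hold[2]-.13,.6565-hold[0]))
for th in map(float,sys.argv[1:]):
    d=(tcp(th)-p[[0,2]])*100; print(th,'turn',round(k*th-tilt,1),'dx,dz cm',np.round(d,2),'dy',round(d[0]*.011,2))
E
python3 arc.py 0 2 4 6 8 10 12 14 16 18 20
```

```text
t 14.52 tcp [ 0.4704 -0.1875  0.147 ] yaw -89.25 appr [ 0.001  0.008 -1.   ] F [-0.  -3.5  0.2] op 0.253 q [-0.43 -0.24  1.86  0.01  1.52  1.12]
tilt -0.08107097691314702 tcp(0) [0.4695 0.1462]
est lid angle 0.29418547987709687 radius 0.18957621659492502
0.0 turn 0.1 dx,dz cm [-0.09 -0.08] dy -0.0
2.0 turn 1.3 dx,dz cm [0.01 0.57] dy 0.0
4.0 turn 2.5 dx,dz cm [0.12 1.21] dy 0.0
6.0 turn 3.7 dx,dz cm [0.26 1.86] dy 0.0
8.0 turn 4.9 dx,dz cm [0.43 2.49] dy 0.0
10.0 turn 6.1 dx,dz cm [0.61 3.12] dy 0.01
12.0 turn 7.3 dx,dz cm [0.81 3.74] dy 0.01
14.0 turn 8.5 dx,dz cm [1.04 4.36] dy 0.01
16.0 turn 9.7 dx,dz cm [1.29 4.96] dy 0.01
18.0 turn 10.9 dx,dz cm [1.56 5.56] dy 0.02
20.0 turn 12.1 dx,dz cm [1.85 6.14] dy 0.02
```

Call:
servo_tool([
  [0,1.3,0,0.1,0,0.6,0],
  [0,2.5,0,0.2,0,1.2,0],
  [0,3.7,0,0.3,0,1.9,0],
  [0,4.9,0,0.4,0,2.5,0],
  [0,6.1,0,0.6,0,3.1,0],
  [0,7.3,0,0.8,0,3.7,0],
  [0,8.5,0,1.0,0,4.4,0],
  [0,9.7,0,1.3,0,5.0,0],
  [0,10.9,0,1.6,0,5.6,0],
  [0,12.1,0,1.85,0,6.15,0],
])

```text
time_s: 15.35
tcp_pos: [0.4891, -0.1873, 0.2079]
orientation: [-0.629, -0.008, 0.778, -0.001]
contact_force: [4.9, 0.3, -10.0]
opening: 0.254
```

```bash
python3 arc.py 20 22 24 26 28 30 32 34 36 38 40
python3 - <<'E'
from w import *
im=ctrl.read_camera('scene'); cv2.imwrite('pics/s10.png',cv2.resize(im[80:290,150:430,::-1],None,fx=2.5,fy=2.5,interpolation=cv2.INTER_CUBIC))
E
```

```text
t 15.35 tcp [ 0.4891 -0.1873  0.2079] yaw -89.35 appr [-0.21   0.008 -0.978] F [  4.9   0.3 -10. ] op 0.254 q [-0.37 -0.07  1.62 -0.07  1.79  1.18]
tilt 12.110161168965485 tcp(0) [0.4695 0.1462]
est lid angle 19.89692721571362 radius 0.18968278677623066
20.0 turn -0.1 dx,dz cm [-0.03  0.06] dy -0.0
22.0 turn 1.1 dx,dz cm [0.28 0.63] dy 0.0
24.0 turn 2.3 dx,dz cm [0.61 1.19] dy 0.01
26.0 turn 3.5 dx,dz cm [0.96 1.74] dy 0.01
28.0 turn 4.7 dx,dz cm [1.33 2.28] dy 0.01
30.0 turn 5.9 dx,dz cm [1.71 2.8 ] dy 0.02
32.0 turn 7.1 dx,dz cm [2.12 3.31] dy 0.02
34.0 turn 8.3 dx,dz cm [2.54 3.81] dy 0.03
36.0 turn 9.5 dx,dz cm [2.97 4.29] dy 0.03
38.0 turn 10.7 dx,dz cm [3.43 4.75] dy 0.04
40.0 turn 11.9 dx,dz cm [3.9 5.2] dy 0.04
```

View pics/s10.png

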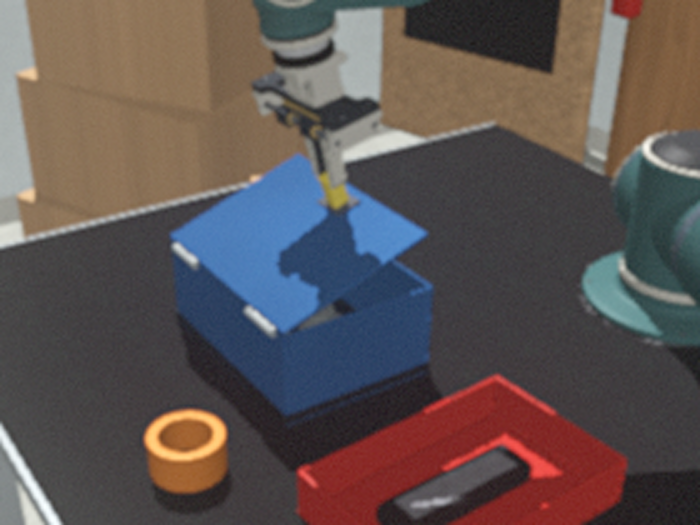

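The lid is open about 20° with the block still in the fingers, and the pad lies flat in the crate. Continuing along the arc.

Call:
servo_tool([
  [0,1.1,0,0.28,0,0.63,0],
  [0,2.3,0,0.6,0,1.2,0],
  [0,3.5,0,0.95,0,1.75,0],
  [0,4.7,0,1.33,0,2.3,0],
  [0,5.9,0,1.7,0,2.8,0],
  [0,7.1,0,2.1,0,3.3,0],
  [0,8.3,0,2.55,0,3.8,0],
  [0,9.5,0,2.97,0,4.3,0],
  [0,10.7,0,3.4,0,4.75,0],
  [0,11.9,0,3.9,0,5.2,0],
])

```text
time_s: 16.23
tcp_pos: [0.5287, -0.187, 0.2594]
orientation: [-0.543, -0.008, 0.839, -0.0]
contact_force: [-0.1, 3.4, -9.1]
opening: 0.252
```

```bash
python3 arc.py 40 42 44 46 48 50
```

```text
t 16.23 tcp [ 0.5287 -0.187   0.2594] yaw -89.47 appr [-0.409  0.009 -0.912] F [-0.1  3.4 -9.1] op 0.252 q [-0.32  0.14  1.36 -0.13  2.05  1.21]
tilt 24.172652703371835 tcp(0) [0.4695 0.1462]
est lid angle 40.07177349046752 radius 0.18945597001960282
40.0 turn -0.2 dx,dz cm [-0.06  0.04] dy -0.0
42.0 turn 1.0 dx,dz cm [0.42 0.47] dy 0.0
44.0 turn 2.2 dx,dz cm [0.92 0.88] dy 0.01
46.0 turn 3.4 dx,dz cm [1.43 1.28] dy 0.02
48.0 turn 4.6 dx,dz cm [1.96 1.65] dy 0.02
50.0 turn 5.8 dx,dz cm [2.5  2.01] dy 0.03
```

Call:
servo_tool([
  [0,1.0,0,0.42,0,0.45,0],
  [0,2.2,0,0.9,0,0.9,0],
  [0,3.4,0,1.43,0,1.3,0],
  [0,4.6,0,1.95,0,1.65,0],
  [0,5.8,0,2.5,0,2.0,0],
  [0,5.8,0,2.5,0,2.0,0],
  [0,5.8,0,2.5,0,2.0,0],
  [0,5.8,0,2.5,0,2.0,0],
  [0,5.8,0,2.5,0,2.0,0],
  [0,5.8,0,2.5,0,2.0,0],
  [0,5.8,0,2.5,0,2.0,0],
  [0,5.8,0,2.5,0,2.0,0],
])

```text
time_s: 17.23
tcp_pos: [0.5536, -0.1867, 0.2784]
orientation: [-0.501, -0.009, 0.866, 0.0]
contact_force: [1.9, 5.6, -12.1]
opening: 0.257
```

```bash
python3 arc.py 50
python3 - <<'E'
from w import *
im=ctrl.read_camera('scene'); cv2.imwrite('pics/s11.png',im[:,:,::-1]);cv2.imwrite('pics/s11z.png',cv2.resize(im[80:290,150:430,::-1],None,fx=2.5,fy=2.5,interpolation=cv2.INTER_CUBIC))
print(ctrl.recognise('scene','pad')[:1],[ctrl.recognise('scene',n)[:1] for n in ('carton','tape','caster')])
im=ctrl.read_camera('wrist'); cv2.imwrite('pics/w11.png',im[:,:,::-1])
# expected lid corners in scene image for several angles
ci=ctrl.camera_info('scene')
for th in (43,50,57):
    t=np.radians(th); x0,z0=.6565,.136
    P=[[.6565-.22*np.cos(t)+.006*np.sin(t), y, .13+.22*np.sin(t)+.006*np.cos(t)] for y in (-.041,-.339)]
    print(th,np.round(pj(ci,np.array(P)),1).tolist(), np.round((pj(ci,np.array(P))-[150,80])*2.5).tolist())
st()
E
```

```text
t 17.23 tcp [ 0.5536 -0.1867  0.2784] yaw -89.53 appr [-0.499  0.01  -0.867] F [  1.9   5.6 -12.1] op 0.257 q [-0.29  0.25  1.22 -0.16  2.17  1.21]
tilt 29.91917940978415 tcp(0) [0.4695 0.1462]
est lid angle 49.80861644375984 radius 0.18939835033303395
50.0 turn 0.1 dx,dz cm [0.01 0.11] dy 0.0
[{'point': [0.5841, 0.1998, 0.0299], 'p': 0.74}] [[], [{'point': [0.7925, -0.0083, 0.0328], 'p': 0.91}], [{'point': [0.505, 0.5211, 0.0414], 'p': 0.98}]]
43 [[307.8, 153.1], [256.4, 122.9]] [[394.0, 183.0], [266.0, 107.0]]
50 [[302.3, 148.8], [251.1, 118.8]] [[381.0, 172.0], [253.0, 97.0]]
57 [[296.1, 145.3], [245.1, 115.5]] [[365.0, 163.0], [238.0, 89.0]]
t 17.53 tcp [ 0.5536 -0.1867  0.2784] yaw -89.53 appr [-0.499  0.01  -0.867] F [  2.7   4.7 -12.7] op 0.255 q [-0.29  0.25  1.22 -0.16  2.17  1.21]
```

View pics/s11z.png

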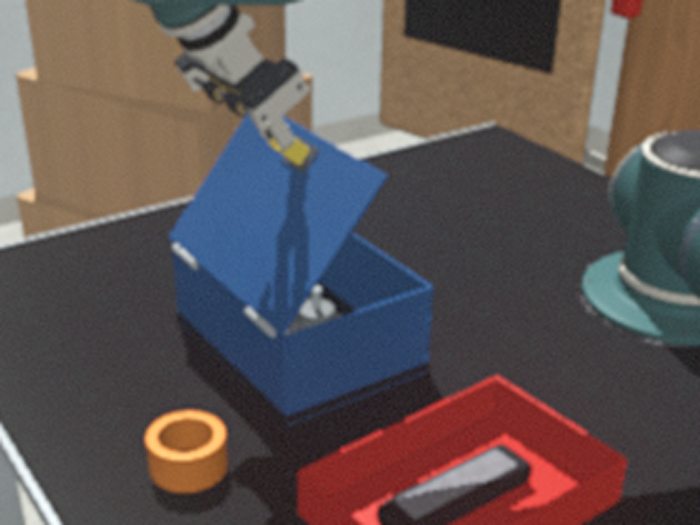

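View pics/w11.png

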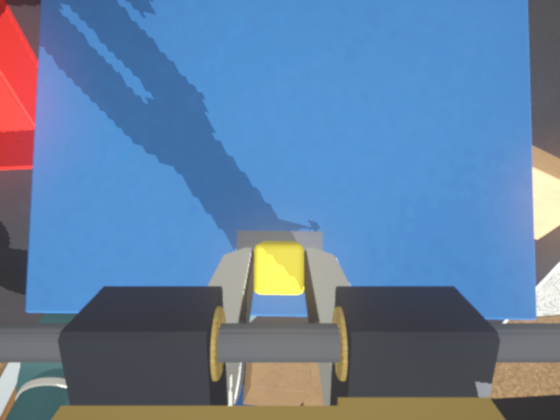

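The lid's front corner appears at (386, 175) in the zoomed view. That lies between the predictions for 50° (381, 172) and 43° (394, 183), so about 48°; the arm pose gives 49.8°. The TCP didn't move over 0.3 s, the pad is flat in the crate, and the tape and caster are where they were. Handing in.

Run:
```python
from workcell import ctrl
print(ctrl.finish_job())
```

```text
the job is handed in; nothing more can be done
None
```

The pad is lying flat in the middle of the red crate, and the gripper is holding the lid open at about 50° by the yellow grip. I handed the job in at about 17.5 s; no verdict is reported.

- **Pad:** My first grasp was too high and slipped off the pad's rounded edges. The pad did not move. I took it again with the fingertips just above the lid, and the lid stayed shut until the pad was in the crate.
- **Lid angle:** The arm's pose gives 49.8°, and the scene picture gives about 48°. Both are inside the 7° tolerance.
- **Steadiness and grip:** The gripper's position did not change over the last 0.3 s. It was closed on the block at about 24 mm, with about 13 N on the wrist.
- **Bystanders:** The tape roll and caster were found within 3 mm of where they started. In the last scene picture the network did not find the carton, so I have no final position for it. I never worked near it, and it looked in its place in the top view after the pad was laid down.

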